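# Switch the bench drill to low speed

## Task

Switch the bench drill from off to low speed: on the grey control box, push the red selector knob in, turn it one step clockwise from the white dot to the green dot, and let go so that it springs back up there. Leave the black dial of the black lamp box as it is, and do not shift the yellow oil bottle.

Things in the scene. Friction and masses are not known exactly. Their poses are not given: they have to be found in the camera images.
- selector_grip (a point): Grip point on the turning axis of the red knob: a bar 46 long, 16 wide, 38 mm high on a disc 50 mm across. It is 14 mm under the bar's top, 24 mm above the disc, at z = 0.099 (knob up; pushed fully in 9 mm lower). x axis: along the bar to its white-lined pointer end, turning with it; z up. Grip across the 16 mm. Fixed grey box below: 150 x 130 mm, top at z = 0.055, any yaw.
- selector (a joint): Turn of the red knob, rad, growing clockwise from above: 0 = pointer at white dot (off), 1.047 green (low), 2.094 orange (high); dots on the box top. Knob up, it is locked to 0.2 rad either side of a dot. Pushed down over 6 of its 9 mm (spring 4 N, 8.5 N at the bottom) it turns freely. Released within 0.17 rad of a dot it springs up and locks; between dots it stays down.
- lamp_dial_mark (a point): White pointer line on top of the black dial of the lamp box (a bystander): 16 mm from that dial's turning axis, 104 mm above the bench. Black box 130 x 110 mm, 60 mm high, dial 44 mm across; it turns at a light touch.
- oil_bottle: Yellow oil bottle with a white cap (a bystander), 52 mm across, 130 mm high, standing loose on the bench; origin at the centre of its underside.
Not all that is in view belongs to the job. What is shaped like the part that bears selector_grip but pink or purple is not meant.

How it is judged:
On the way:
1. the red selector is pushed in (at least 5 mm) while still at the white dot (height (world z) of selector_grip below 0.094 m and value of joint selector below 0.5 rad), for 0.05 s.
At the end, for the whole second after the job is handed in: The red selector points to the green dot (within about 13 degrees), has sprung back up to within 2 mm of its full height, and is at rest (value of joint selector between 0.82 and 1.27 rad and height (world z) of selector_grip above 0.097 m and velocity of joint selector between -0.1 and 0.1 rad/s); the robot touches nothing.
It fails at once if the dial of the lamp box is turned by more than about 25 degrees (distance of lamp_dial_mark from where it was at the start of the episode above 0.007 m).
It fails at once if the oil bottle is shifted by more than 30 mm (distance of oil_bottle from where it was at the start of the episode above 0.03 m).
It also fails if it takes over 32 s, if anything falls off the work surface, if the arm or the gripper's body presses on something with over 40 N, if the wrist force passes 120 N, or if a joint passes its speed limit or range.

## Robot

A 7-joint arm with a two-finger parallel gripper is mounted at the origin on the work surface. World frame = base frame: x ahead of the robot, y to its left, z up, the work surface at z = 0. Lengths are in m, angles in rad, forces in N, time in s.
With the tool pointing down it reaches from about 0.425 to 0.875 m from the base axis. Payload 8.4 kg.
Tool frame: the origin (TCP) lies at the very end of the fingers, on their centre line; the grasp point (between the pads) lies 19 mm behind it; z points along the fingers, y is the line along which they close (so a half turn about z gives the same grasp; the last joint's range is limited). The gripper opens to 85 mm and grips with 20 to 120 N. Pads are 22 mm wide; open, the fingers measure 114 mm over their backs; the gripper's body (76 mm by 85 mm) begins 54 mm behind the grasp point. The pads swing forward as they close: fully open they stand 13 mm farther back than shut.
Start: joints at [-1.239, 0.333, 0.04, 1.465, -0.013, 1.343, -0.059], TCP at [0.271, 0.591, 0.231] pointing down, gripper open.
Joint ranges: [-2.58, 2.58], [-0.38, 2.09], [-1.3, 1.39], [0.25, 2.4], [-1.5, 4.64], [0.08, 2.09], [-2.65, 2.65]. Speed limits (rad/s): [2.22, 2.22, 2.79, 2.79, 3.14, 3.14, 3.14].

## Interface

Orientations are given as [roll, pitch, yaw] about the fixed x, y, z axes, in that order (R = Rz(yaw) Ry(pitch) Rx(roll)).
In Python, from workcell import manip, imaging gives the robot as it stands. The module is installed in compiled form; this text tells all that it offers.
- The arm moves only by the shell command python3 -m jog 'ROWS' [FORCE]. ROWS is JSON, a list of rows, each a list of 3 entries, a list of its own where there are three numbers: the closure in counts, from 0 (fully open) to 255 (shut), then the shift along the world's x, y, z in mm, then the turn about the world's z in degrees. In form: [[grip, [dx, dy, dz], turn], ...]. A call has exactly 5 rows; each row shifts and turns the commanded pose from where the row before left it; what a row does not reach is not made up. A row lasts 1/8 s, in which the tool goes at most 62.5 mm and 10.7 degrees, less where a joint would pass 70% of its speed; a pose out of reach is approached as far as the arm can. A call with a gripper value outside its range is refused whole. The fingers move at their own pace and stop on an object; FORCE is the grip in N (left out, the last holds). Time passes only in rows, so rows that do not move let the fingers close, or fill a call up. It gives the time, the measured TCP pose, the force, the opening and the grip force at its end, in the units of the state.
- manip.sense(): the state, without advancing time (a new reading comes with each control period).
- imaging.camera(name): name is "scene" or "top" or "wrist"; returns the picture (420x560x3 uint8, red, green, blue); there is no depth.
- imaging.camera_info(name): a dict with "fov_y" (degrees; the focal length in pixels is half the picture's height over the tangent of half this angle, whatever the lens; pixels are square), "cx", "cy" (the principal point, pixels), "R" (3x3) and "t" (3): a world point X has camera coordinates R X + t. Camera axes: x right, y down, z forward; pixel columns grow to the right and rows downward; lengths in m; the calibration is good to about 2 mm. A picture is of the moment at which its call begins: read the wrist's pose just before it. camera_info takes no time and is no camera call; for the wrist camera it gives the pose at the moment of the call.
- manip.hand_in(): hands the job in; it is judged then, once.
Trained networks look in the newest picture that a camera, given by its name, has taken for a name from the list of things; names that differ only in an ending like _2 or _b are one class to them, and where a whole thing is asked for, a point or a joint stands for the part that bears it (a point fixed in the world has none). Each returns a list of dicts, best first, with "conf" (0 to 1); they miss things now and then, are a little off and sometimes report something else, mostly with a low value. They report only what shows in the picture. A call takes as long as a camera call. They do not tell look-alikes from the thing itself.
- imaging.trace(camera, target): "mask" (420x560 bool, what is visible of it) and "rect" ([left, top, right, bottom] in pixels, round what is visible of it).
The state is a dict: "time": time; "joints": joint angles; "joint_velocities": joint speeds; "joint_efforts": joint torques, N m; "eef_pos": TCP position; "orientation": TCP orientation; "wrist_force": force on the tool from outside, world axes, zero at the start; "ft_torque": the same for the moment, N m; "width": opening from 0.0 (shut) to 1.0 (fully open); "gripper_force": force on a finger pad.
Only numpy, scipy, OpenCV 4.12 (cv2) and the standard library are available. Lean on these libraries where they do the work, as an engineer would, in place of code of your own. Each camera call takes 0.05 s, during which the arm holds its last target. There are 200 camera calls.

## Working session

There is one attempt and no reset: what is moved stays moved. The work goes in short steps, Python scripts to look and compute and a shell command to move; the robot and the scene stay as the last step left them, time stands still between calls to the robot, and variables do not carry over. Pictures are saved under pics/ and viewed, at most 10 in all, crops included, and the job is handed in when it is done.

```bash
mkdir -p pics; python3 - <<'E'
from workcell import manip, imaging
import cv2, numpy as np
a=imaging.camera("top"); b=imaging.camera("scene")
cv2.imwrite("pics/a.png",a[:,:,::-1]); cv2.imwrite("pics/b.png",b[:,:,::-1])
np.save("top.npy",a);np.save("scene.npy",b)
for c in("top","scene"):
  print(c,imaging.camera_info(c))
  for n in("selector_grip","oil_bottle","lamp_dial_mark"):
    for d in imaging.trace(c,n)[:3]: print(n,d["conf"],d["rect"],np.argwhere(d["mask"]).mean(0)[::-1])
print(manip.sense())
E
```

```text
top {'fov_y': 55.86471543988536, 'cx': 284.2591518370908, 'cy': 207.45544107640052, 'R': array([[ 0.02964234, -0.99948136, -0.0125834 ],
       [-0.99256851, -0.02794624, -0.11843461],
       [ 0.11802153,  0.01600056, -0.99288212]]), 't': array([0.00408555, 0.56494628, 0.71902772])}
selector_grip 0.79 [373.0, 190.6, 405.0, 219.7] [388.32844575 203.91495601]
selector_grip 0.61 [350.3, 61.4, 380.8, 94.2] [365.88405797  79.13043478]
selector_grip 0.6 [368.0, 331.7, 404.9, 365.7] [385.02408112 349.15589354]
oil_bottle 0.85 [252.0, 66.5, 274.7, 113.2] [261.95696913  88.23386342]
lamp_dial_mark 0.76 [173.9, 197.9, 203.4, 222.3] [190.36026201 210.18777293]
scene {'fov_y': 54.23476067127911, 'cx': 279.457759521668, 'cy': 205.049552008405, 'R': array([[ 0.50727387,  0.8615876 ,  0.01844019],
       [ 0.69743723, -0.39787056, -0.59605396],
       [-0.50621589,  0.31522347, -0.8027326 ]]), 't': array([-0.27956056, -0.33356017,  1.19063674])}
selector_grip 0.93 [196.9, 234.8, 227.1, 264.3] [210.92515924 249.95700637]
selector_grip 0.86 [278.3, 331.0, 310.9, 359.9] [293.62091503 345.53333333]
se
[... 237 characters left out ...]
joints': array([-1.23920404,  0.33332565,  0.03991521,  1.46553485, -0.01341464,
        1.34334964, -0.05847615]), 'joint_velocities': array([-0.00101581, -0.00083328,  0.0001873 ,  0.00091896, -0.00143393,
       -0.00099849, -0.00031374]), 'joint_efforts': array([-1.55472146e-03, -6.57551193e+01,  1.36063457e+00, -4.05324411e+01,
        1.62882294e-02,  5.15467269e-03,  5.69596773e-05]), 'eef_pos': array([0.27140793, 0.59050141, 0.23116077]), 'orientation': array([-3.14124114e+00,  9.15188452e-06,  2.71077418e+00]), 'wrist_force': array([-0.21556913, -0.20518485, -0.47625629]), 'ft_torque': array([-0.03268051, -0.0227915 ,  0.03725328]), 'gripper_force': 0.0, 'width': 1.0027541212893742}
```

View pics/a.png

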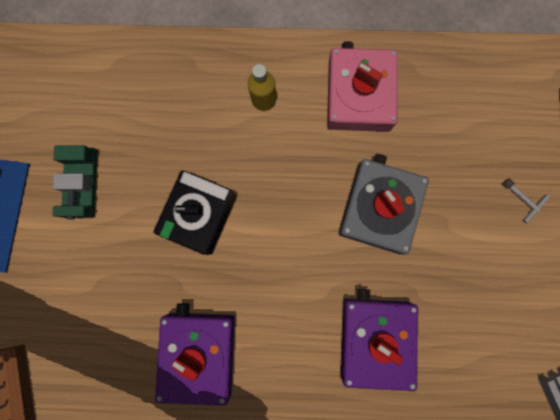

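View pics/b.png

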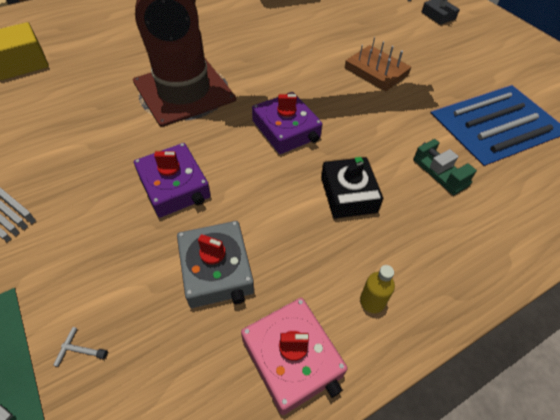

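The top view shows the grey box with its red knob at about (388,204). The white dot is at (370,188), green at (392,183) and orange at (409,200). The lamp box is at (192,211) and the bottle at (262,88). The purple and pink boxes are decoys, and the dark tower in the scene view is the robot base.

```bash
cat > h.py <<'E'
from workcell import manip, imaging
import cv2, numpy as np
def ray(ci,px):
    f=210/np.tan(np.radians(ci["fov_y"]/2)); R=np.array(ci["R"]);t=np.array(ci["t"])
    d=R.T@np.array([(px[0]-ci["cx"])/f,(px[1]-ci["cy"])/f,1]); return -R.T@t,d
def onz(ci,px,z):
    o,d=ray(ci,px); return o+d*(z-o[2])/d[2]
def proj(ci,X):
    f=210/np.tan(np.radians(ci["fov_y"]/2)); c=np.array(ci["R"])@X+ci["t"]
    return np.array([ci["cx"],ci["cy"]])+f*c[:2]/c[2]
def blob(img,px,r=5):
    # centroid of pixels of similar colour to the most typical centre, in window
    x,y=map(int,px); w=img[y-r:y+r+1,x-r:x+r+1].astype(float)
    bg=np.median(w.reshape(-1,3)[np.r_[0:2*r+1,-2*r-1:0]],axis=0)
    d=np.linalg.norm(w-bg,axis=2); d[d<0.4*d.max()]=0
    yy,xx=np.mgrid[y-r:y+r+1,x-r:x+r+1]; return np.array([(xx*d).sum(),(yy*d).sum()])/d.sum()
def axis3(P):
    A=2*(P[1:]-P[0]); b=(P[1:]**2).sum(1)-(P[0]**2).sum(); return np.linalg.solve(A,b)
def report(ci,img,dots):
    P=np.array([onz(ci,blob(img,p),.055)[:2] for p in dots]); c=axis3(P)
    v=P-c; a=np.degrees(np.arctan2(v[:,1],v[:,0]))
    print("dots",P.round(4).tolist(),"axis",c.round(4),"r",np.linalg.norm(v[0]).round(4),"ang",a.round(1)); return c
E
python3 - <<'E'
from h import *
a=np.load("top.npy");b=np.load("scene.npy")
T=imaging.camera_info("top");S=imaging.camera_info("scene")
report(T,a,[(370,188),(392,183),(409,200)])
report(S,b,[(234,261),(217,275),(196,269)])
print("knob",onz(T,(388.3,204),.09),onz(S,(210.9,250),.09))
print("bottle",onz(T,(264,95),.06),onz(S,(377,292),.06),"lamp",onz(T,(192,211),.09))
print("pink",onz(T,(365,79),.09),"purple",onz(T,(385,349),.09))
E
```

```text
dots [[0.6028, -0.1366], [0.6141, -0.1786], [0.583, -0.2089]] axis [ 0.5728 -0.1673] r 0.0428 ang [ 45.6 -15.3 -76.2]
dots [[0.6024, -0.1348], [0.6151, -0.1766], [0.5826, -0.207]] axis [ 0.5748 -0.166 ] r 0.0417 ang [ 48.6 -14.7 -79.3]
knob [ 0.56911775 -0.16262033  0.09      ] [ 0.58017421 -0.1687476   0.09      ]
bottle [0.77529747 0.06480962 0.06      ] [0.79672195 0.06371694 0.06      ] lamp [0.54703736 0.18164728 0.09      ]
pink [ 0.79770567 -0.12061979  0.09      ] purple [ 0.3233105  -0.15676463  0.09      ]
```

```bash
python3 -m jog '[[0,[20,-50,0],-7.3],[0,[20,-50,0],-7.3],[0,[20,-50,0],-7.3],[0,[20,-50,0],-7.3],[0,[20,-50,0],-7.3]]' 60
python3 -m jog '[[0,[20,-50,0],-7.3],[0,[20,-50,0],-7.3],[0,[20,-50,0],-7.3],[0,[20,-50,0],-7.3],[0,[20,-50,0],-7.3]]'
python3 -m jog '[[0,[20,-50,0],-7.3],[0,[20,-50,0],-7.3],[0,[20,-50,0],-7.3],[0,[20,-55,0],-7.3],[0,[20,-50,0],-7.3]]'
python3 -m jog '[[0,[0,0,0],0],[0,[0,0,0],0],[0,[0,0,0],0],[0,[0,0,0],0],[0,[0,0,0],0]]'
python3 - <<'E'
from h import *
print(manip.sense()["joints"].round(2),manip.sense()["eef_pos"])
W=imaging.camera_info("wrist");a=imaging.camera("wrist");np.save("w.npy",a);np.save("wi.npy",W,allow_pickle=True)
cv2.imwrite("pics/w.png",a[:,:,::-1])
for d in imaging.trace("wrist","selector_grip")[:2]: print(d["conf"],d["rect"])
print(proj(W,np.array([.573,-.167,.055])),[proj(W,np.array(p+[.055])) for p in [[0.6028,-0.1366],[0.6141,-0.1786],[0.583,-0.2089]]])
E
```

```text
time: 1.02
eef_pos: [0.372, 0.3389, 0.2315]
orientation: [3.141, -0.0, 2.069]
wrist_force: [0.4, -0.3, 0.7]
width: 0.996
gripper_force: 0.0
time: 1.65
eef_pos: [0.4719, 0.0889, 0.2317]
orientation: [3.141, -0.001, 1.433]
wrist_force: [0.1, 0.9, 0.1]
width: 0.999
gripper_force: 0.0
time: 2.28
eef_pos: [0.572, -0.1663, 0.2317]
orientation: [3.141, -0.001, 0.796]
wrist_force: [0.9, 0.5, 0.2]
width: 1.0
gripper_force: 0.0
time: 2.9
eef_pos: [0.5715, -0.1637, 0.2315]
orientation: [-3.141, -0.001, 0.801]
wrist_force: [0.4, -0.5, -0.2]
width: 1.001
gripper_force: 0.0
[-0.44  0.27  0.78  1.64 -0.2   1.32 -0.4 ] [ 0.57146418 -0.16365537  0.23148129]
0.84 [248.4, 163.0, 308.3, 233.3]
0.62 [76.8, 328.8, 95.2, 345.2]
[281.84189303 187.97861619] [array([282.32003685, 141.66214504]), array([323.05685912, 166.39002366]), array([319.93856224, 211.66800226])]
```

View pics/w.png

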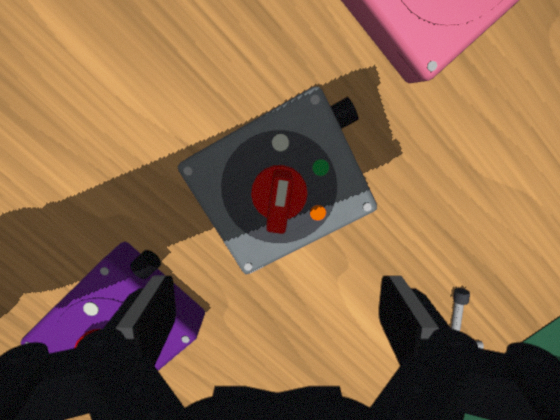

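The wrist view shows the red bar running from about (283,172) to (276,232), with its white line at (281,193) pointing to the white dot at (280,143). Green is at (321,168) and orange at (318,214).

```bash
python3 - <<'E'
from h import *
a=np.load("w.npy");W=np.load("wi.npy",allow_pickle=True).item()
c=report(W,a,[(280,143),(321,168),(318,214)])
# bar white line on top z=.113 : direction
m=(a.min(2)>90).astype(np.uint8); m[:175]=0;m[210:]=0;m[:,:268]=0;m[:,295:]=0
ys,xs=np.nonzero(m); print(len(xs))
P=np.array([onz(W,p,.113)[:2] for p in zip(xs,ys)]); mu=P.mean(0)
u=np.linalg.svd(P-mu)[2][0]; print("line",mu,np.degrees(np.arctan2(u[1],u[0])),"from axis",mu-c)
for ang in (45,): print(proj(W,np.r_[c,.113]))
e=manip.sense(); print((c-e["eef_pos"][:2])*1000,np.degrees(e["orientation"]))
E
```

```text
dots [[0.5995, -0.1368], [0.611, -0.1796], [0.5793, -0.2123]] axis [ 0.5669 -0.1685] r 0.0455 ang [ 44.2 -14.1 -74.1]
186
line [ 0.57921684 -0.15874314] -142.15584871299805 from axis [0.01233843 0.00975096]
[278.44953368 212.27393148]
[-4.58957648 -4.44270467] [ 1.79998101e+02 -2.14441391e-02  4.58551238e+01]
```

```bash
python3 -m jog '[[0,[0,-4,-30],-1],[0,[0,0,-30],0],[0,[0,0,-30],0],[0,[0,0,-30],0],[0,[0,0,-15],0]]'
python3 -m jog '[[0,[0,0,-15],0],[0,[0,0,0],0],[130,[0,0,0],0],[130,[0,0,0],0],[130,[0,0,0],0]]'
python3 - <<'E'
from h import *
a=imaging.camera("wrist");b=imaging.camera("scene")
b=cv2.resize(b[190:310,130:290],None,fx=3,fy=3)
o=np.zeros((420,1040,3),np.uint8);o[:,:560]=a;o[:360,560:]=b
cv2.imwrite("pics/w2.png",cv2.resize(o,(800,323))[:,:,::-1])
print(manip.sense()["joints"].round(2),manip.sense()["eef_pos"],manip.sense()["width"])
E
```

```text
time: 3.62
eef_pos: [0.5708, -0.1681, 0.0948]
orientation: [-3.14, 0.001, 0.782]
wrist_force: [0.1, 0.6, 0.7]
width: 1.003
gripper_force: 0.0
time: 4.25
eef_pos: [0.5718, -0.1685, 0.0819]
orientation: [3.141, -0.001, 0.782]
wrist_force: [0.2, -0.6, 0.4]
width: 0.489
gripper_force: 0.0
[-0.37  0.42  0.73  1.8  -0.32  1.04 -0.31] [ 0.57159116 -0.1683938   0.08159651] 0.4916417452844723
```

View pics/w2.png

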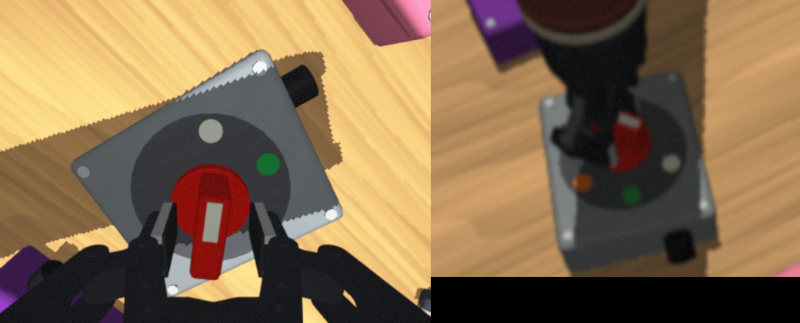

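The bar sits between the half-closed fingers (bar at column 212, fingers at about 172 and 260), nearly centred. I'll close on it.

```bash
python3 -m jog '[[255,[0,0,-1],0],[255,[0,0,0],0],[255,[0,0,0],0],[255,[0,0,0],0],[255,[0,0,0],0]]' 60
python3 -m jog '[[255,[0,0,-3],0],[255,[0,0,-3],0],[255,[0,0,-2],0],[255,[0,0,0],0],[255,[0,0,0],0]]'
```

```text
time: 4.97
eef_pos: [0.5703, -0.1681, 0.08]
orientation: [-3.139, 0.001, 0.782]
wrist_force: [-5.3, 2.9, 3.0]
width: 0.175
gripper_force: 59.4
time: 5.6
eef_pos: [0.5704, -0.168, 0.0723]
orientation: [-3.139, 0.001, 0.782]
wrist_force: [-7.0, 2.7, 7.8]
width: 0.18
gripper_force: 60.1
```

The push force of 7.8 N matches about 7.7 mm of travel, so I'll turn it clockwise by 60°.

```bash
python3 -m jog '[[255,[0,0,0],-6],[255,[0,0,0],-6],[255,[0,0,0],-6],[255,[0,0,0],-6],[255,[0,0,0],-6]]'
python3 -m jog '[[255,[0,0,0],-6],[255,[0,0,0],-6],[255,[0,0,0],-6],[255,[0,0,0],-6],[255,[0,0,0],-6]]'
python3 -m jog '[[255,[0,0,0],0],[255,[0,0,0],0],[255,[0,0,0],0],[255,[0,0,0],0],[255,[0,0,0],0]]'
```

```text
time: 6.22
eef_pos: [0.5696, -0.1669, 0.0719]
orientation: [-3.138, 0.003, 0.256]
wrist_force: [-9.9, 5.9, 8.0]
width: 0.182
gripper_force: 59.8
time: 6.85
eef_pos: [0.5696, -0.1655, 0.0717]
orientation: [-3.138, 0.006, -0.267]
wrist_force: [-10.8, 10.1, 7.9]
width: 0.179
gripper_force: 60.0
time: 7.48
eef_pos: [0.5696, -0.1655, 0.0717]
orientation: [-3.138, 0.006, -0.264]
wrist_force: [-9.9, 10.4, 9.3]
width: 0.175
gripper_force: 60.2
```

```bash
python3 -m jog '[[255,[0,0,2],0],[255,[0,0,3],0],[255,[0,0,2],0],[0,[0,0,0],0],[0,[0,0,0],0]]' 
python3 -m jog '[[0,[0,0,0],0],[0,[0,0,0],0],[0,[0,0,30],0],[0,[0,0,40],0],[0,[0,0,40],0]]'
python3 -m jog '[[0,[0,0,30],0],[0,[0,0,0],0],[0,[0,0,0],0],[0,[0,0,0],0],[0,[0,0,0],0]]'
python3 - <<'E'
from h import *
W=imaging.camera_info("wrist");a=imaging.camera("wrist");np.save("w3.npy",a)
cv2.imwrite("pics/w3.png",a[:,:,::-1])
g=[proj(W,np.array([.570,-.1675,.113])+.02*np.array([np.cos(t),np.sin(t),0])*k) for k,t in((0,0),(1,np.radians(-15)))]
print(g)
E
```

```text
time: 8.1
eef_pos: [0.5717, -0.1687, 0.0794]
orientation: [3.141, -0.001, -0.265]
wrist_force: [0.3, -0.1, -0.1]
width: 0.6
gripper_force: 0.0
time: 8.72
eef_pos: [0.5713, -0.1686, 0.1904]
orientation: [3.141, 0.0, -0.265]
wrist_force: [0.3, 0.8, -0.1]
width: 1.001
gripper_force: 0.0
time: 9.35
eef_pos: [0.5711, -0.1684, 0.2186]
orientation: [3.141, 0.001, -0.265]
wrist_force: [-0.0, 0.0, -0.1]
width: 1.002
gripper_force: 0.0
[array([275.85189408, 209.53166847]), array([275.74291097, 183.06355359])]
```

View pics/w3.png

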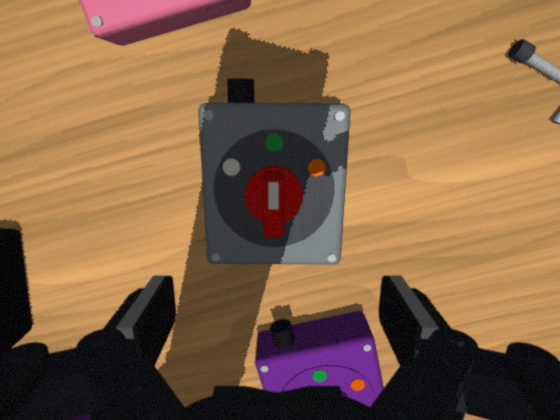

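The pointer, with its white line at (273,195), is in line with the green dot at (275,143). The fingers are clear of everything.

```bash
python3 -c "
from workcell import manip
print(manip.hand_in())"
```

```text
the job is handed in; nothing more can be done
None
```

I pushed the red selector in at the white dot, turned it to green and let go. The last picture shows it aligned with green, though its spring-back height wasn't measured. The arm stayed clear of the lamp dial and oil bottle, and the job was handed in at about 9.4 s.

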